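Tare the scale for the measuring cup and hold the cup under the dispenser

ROBOT

A 7-joint arm with a two-finger parallel gripper is mounted at the origin on a cart in front of the work surface, level with it; the furniture and walls round the work are solid. World frame = base frame: x ahead of the robot, y to its left, z up, the work surface at z = 0. Lengths are in mm, angles in rad, forces in N, time in s.
With the tool pointing down it reaches from about 350 to 900 mm from the base axis. Payload 19.9 kg.
Tool frame: the origin (TCP) lies at the very end of the fingers, on their centre line; the grasp point (between the pads) lies 19 mm behind it; z points along the fingers, y is the line along which they close (so a half turn about z gives the same grasp; the last joint's range is limited). The gripper opens to 94 mm and grips with 3 to 60 N. Pads are 16 mm wide; open, the fingers measure 119 mm over their backs; the gripper's body (75 mm by 177 mm) begins 78 mm behind the grasp point.
Start: joints at [-1.345, 0.417, -0.01, 1.614, 0.005, 1.111, -0.053], TCP at [165.372, 602.701, 181.225] pointing down, gripper open.
Joint ranges: [-2.81, 2.81], [-0.39, 2.02], [-1.27, 1.25], [0.06, 2.57], [-1.19, 4.33], [0.19, 2], [-2.82, 2.82]. Speed limits (rad/s): [1.89, 1.89, 2.39, 2.39, 3.01, 3.01, 3.01].

INTERFACE

Orientations are given as a unit quaternion [x, y, z, w].
In Python, from cell import status, cams, job gives the robot as it stands. The module is installed in compiled form; this text tells all that it offers.
- The arm moves only by the tool carry_out, never from a script. Its argument "commands" is one flat list of numbers, 7 for each row, row after row: the turn, a rotation vector about the tool's x, y, z in units of 5 degrees (1.0 is 5 degrees), then the shift along the tool's x, y, z in units of 50 mm (1.0 is 50 mm), then the closure, from -1 (fully open) to 1 (shut). A call has 1 to 8 rows; each row shifts and turns the commanded pose from where the row before left it, along the tool's axes as they then stand; what a row does not reach is not made up. A row lasts 1/8 s, in which the tool goes at most 62.5 mm and 10.7 degrees, less where a joint would pass 70% of its speed; a pose out of reach is approached as far as the arm can. A call is refused whole if a number of a shift passes 1 or a number of a turn 1, either way. A call with a gripper value outside its range is refused whole. The fingers move at their own pace and stop on an object; "grip_force" is the grip in N (left out, the last holds). Time passes only in rows, so rows that do not move let the fingers close. It gives the time, the measured TCP pose, the force, the opening and the grip force at its end, in the units of the state.
- status.observe(): the state, without advancing time (a new reading comes with each control period).
- cams.grab_frame(name): name is "scene" or "top"; returns the picture (384x512x3 uint8, red, green, blue); there is no depth.
- cams.camera_model(name): a dict with "intrinsics" (3x3 intrinsics, pixels), "cam_to_world" (4x4, takes a point from camera to world coordinates). Camera axes: x right, y down, z forward; pixel columns grow to the right and rows downward; lengths in mm; the calibration is good to about 2 mm. A picture is of the moment at which its call begins. camera_model takes no time and is no camera call.
- job.hand_in(): hands the job in; it is judged then, once.
The state is a dict: "time_s": time; "joint_positions": joint angles; "dq": joint speeds; "tau": joint torques, N m; "eef_pos": TCP position; "tcp_rot": TCP orientation; "force": force on the tool from outside, world axes, zero at the start; "torque": the same for the moment, N m; "grip_width": opening from 0.0 (shut) to 1.0 (fully open); "gripper_force": force on a finger pad.
Only numpy, scipy, OpenCV 4.12 (cv2) and the standard library are available. Lean on these libraries where they do the work, as an engineer would, in place of code of your own. Each camera call takes 0.05 s, during which the arm holds its last target. There are 200 camera calls.

TASK

The empty measuring cup stands on the kitchen scale: with the cup left standing there, turn the black ring round the dial until the blue zero mark lies under the red needle, and let go, so that the cup's weight is tared out. Then, without turning the ring again, lift the cup off by its handle and hold it level and centred under the dispenser's spout, its rim about 3 cm below the spout and not touching it, for a colleague to fill; the program finishes while the gripper is still holding it there. Leave the other things on the worktop where they are.

Things in the scene. Friction and masses are not known exactly. Their poses are not given: they have to be found in the camera images.
- scale: Mechanical kitchen scale for up to 500 g, fixed on the worktop: cream wedge-shaped housing, x -120 to +100 mm, 150 mm wide (y), 59 mm high at the rear. Origin: on the worktop; +x points from the dial to the platform, z up. Its front rises towards +x at 14 degrees from 24 mm high; the dial with its tare ring sits there at x -75 mm, y 0. The round steel platform is centred at x +45 mm, y 0.
- ring_grip (a point): Point on the tare ring's axis, 10 mm out from the sloping face; axes as the scale's. The ring's axis leans 14 degrees from vertical towards the scale's -x. The ring is black, knurled, 63 mm in diameter, 17 mm proud of the face, which is bare round it. The platform's front edge is 73 mm from the axis.
- tare_ring (a joint): Angle of the tare ring and the white dial in it (rad): grows clockwise as seen from above; range -1.2 to 3.0; at 0 the blue zero wedge points up the slope, along the scale's +x. It is turned by hand with about 0.04 N m and stays where it is left.
- needle (a joint): Angle of the red needle (rad), same axis, zero direction and sense as the tare ring. Driven by the platform only: about 0 with the platform empty, 0.08 rad clockwise for each 10 g on it. The dial reads zero when this angle equals that of the tare ring. One division of the dial is 10 g or 0.08 rad.
- zero_mark (a point): The blue zero wedge's point on the dial, 24 mm from the ring's axis; turns with the tare ring.
- needle_tip (a point): Point near the tip of the red needle, 24 mm from the ring's axis and at the same height as zero_mark; the two coincide when the dial reads zero.
- platform: Round steel platform of the scale, 120 mm in diameter, on a spring: its top is 98.5 mm above the worktop when empty and sinks 2.4 mm for each 100 g. The weight of the cup is not known beforehand (90 to 160 g). Origin 1.5 mm above the middle of its top.
- cup: Empty steel measuring cup that stands on the platform: 84 mm across, 87 mm over the rim, 62 mm high, with a straight black handle. Origin: centre of its underside; z up through the mouth; the handle points along the cup's own -x and at the start to the robot's right, up to half turned towards the robot. The tiled wall behind is at world x = 0.69 m.
- cup_handle (a point): Grip point on the cup's handle, 110 mm from the cup's axis along its -x, 52 mm above its underside. The handle is a bar 14 mm wide (y), 16 mm tall (z, 44 to 60 mm above the underside), free from 60 to 165 mm from the cup's axis. It takes a firm grip (50 N or more) to keep the cup from nodding.
- cup_mouth (a point): Centre of the cup's mouth, at rim height (62 mm above its underside).
- dispenser: Dry-food dispenser, fixed on the worktop: black foot plate 14 mm thick (x -118 to +66 mm, y +-66 mm), black column at the back (x from 20 mm), sage-green hopper (x -40 to +64 mm, y +-58 mm, 286 to 465 mm high), wooden lid up to 503 mm, black portion knob at its -y side, chute and spout in front. Origin: on the worktop under the foot plate; its front points along its -x, roughly to the robot.
- spout (a point): Centre of the mouth of the dispenser's round steel spout, 42 mm in diameter, opening straight down, 225 mm above the worktop, 70 mm in front (-x) of the dispenser's origin. Below it all is free down to the foot plate; the column is 90 mm behind it.
- spice_jar_green: Bystander: glass spice jar with a green cap, 46 mm across, 106 mm tall. Origin: centre of its underside.
- spice_jar_brown: Bystander: glass spice jar with a dark brown cap, 44 mm across, 105 mm tall. Origin: centre of its underside.
- vinegar_bottle: Bystander: slim bottle with a black cap, 60 mm across, 245 mm tall. Origin: centre of its underside.
- dropper_bottle: Bystander: small brown bottle with a black dropper, 33 mm across, 102 mm tall. Origin: centre of its underside.
- scissors: Bystander: blue-handled scissors lying flat, 199 mm long, 9 mm thick. Origin: centre of its underside.
- teaspoon: Bystander: steel teaspoon lying flat, 137 mm long. Origin: centre of its underside.
- peg: Bystander: wooden clothes peg lying flat, 72 mm long. Origin: centre of its underside.

How it is judged (in metres and radians):
On the way, in this order (a step that is already met when the one before it is completed fails the run):
1. the dial reads zero to about one division with the cup standing on the platform and the gripper off both the ring and the cup (distance between needle_tip and zero_mark below 0.0028 m and contact force between cup and platform above 0.4 N and contact force between the fingers and scale below 0.05 N and contact force between the fingers and cup below 0.05 N), for 0.4 s.
2. the cup is lifted clear of the platform in the gripper (contact force between cup and platform below 0.02 N and contact force between the fingers and cup above 1 N and z of cup in the frame of scale above 0.115 m), for 0.1 s.
At the end, for the whole second after the job is handed in: The gripper holds the cup still in the air, touching nothing else: the middle of its mouth within 16 mm of the spout's axis, the rim 12 to 50 mm below the spout's mouth, level within 8 degrees; the tare ring stays where it was set for the cup's weight (between 0.58 and 1.40 rad) (horizontal distance between cup_mouth and spout below 0.016 m and z of cup_mouth in the frame of spout between -0.05 and -0.012 m and angle between cup's own z axis and vertical below 0.14 rad and contact force between the fingers and cup above 1 N and height (world z) of cup above 0.1 m and linear speed of cup below 0.03 m/s and contact force between cup and dispenser below 0.05 N and contact force between cup and scale below 0.05 N and value of joint tare_ring between 0.58 and 1.4 rad); the arm keeps its last pose, push and grip.
It fails at once if the tare ring is turned while the cup is in the gripper or off the platform ((contact force between cup and platform below 0.02 N or contact force between the fingers and cup above 1 N) and (velocity of joint tare_ring above 0.3 rad/s or velocity of joint tare_ring below -0.3 rad/s)).
It fails at once if the cup is knocked against the dispenser (contact force between cup and dispenser above 5 N).
It fails at once if a jar or bottle is pushed about or knocked over (distance of any of spice_jar_green, spice_jar_brown, vinegar_bottle, dropper_bottle from where it was at the start of the episode above 0.03 m or angle between any of spice_jar_green, spice_jar_brown, vinegar_bottle, dropper_bottle's own z axis and vertical above 0.5 rad).
It fails at once if the scissors, the teaspoon or the peg is pushed about (distance of any of scissors, teaspoon, peg from where it was at the start of the episode above 0.03 m).
It also fails if it takes over 48 s, if anything falls off the work surface, if the arm or the gripper's body presses on something with over 40 N, if the wrist force passes 120 N, or if a joint passes its speed limit or range.

## Working session

There is one attempt and no reset: what is moved stays moved. The work goes in short steps, Python scripts to look and compute and a tool call to move; the robot and the scene stay as the last step left them, time stands still between calls to the robot, and variables do not carry over. Pictures are saved under pics/ and viewed, at most 10 in all, crops included, and the job is handed in when it is done.

Besides the shell and the picture viewer there is one more tool, called as name(argument=value, ...), one argument or row to a line, values as JSON. carry_out: Moves the arm, as the interface text tells. Its arguments: {"type":"object","properties":{"commands":{"type":"array","items":{"type":"number"}},"grip_force":{"type":"number"}},"required":["commands"]}

```bash
mkdir -p pics; python3 - <<'E'
from cell import status,cams,job
import cv2,numpy as np
s=status.observe();print(s)
for n in("scene","top"):
    f=cams.grab_frame(n);cv2.imwrite(f"pics/{n}0.png",f[:,:,::-1]);m=cams.camera_model(n)
    cv2.imwrite(f"pics/{n}0b.png",cv2.resize(f[:,:,::-1],(800,600),interpolation=cv2.INTER_CUBIC))
    print(n,np.round(m["intrinsics"],2).tolist(),np.round(m["cam_to_world"],4).tolist())
E
```

```text
{'time_s': 0.0, 'joint_positions': array([-1.34447096,  0.4179393 , -0.0102964 ,  1.61418878,  0.00471314,
        1.11068571, -0.05300153]), 'dq': array([-0.00080575,  0.00155128,  0.00091783,  0.0006049 , -0.00116591,
        0.00102574,  0.00069131]), 'tau': array([-7.43898654e-04, -8.51267195e+01,  6.38267845e-01, -4.26001453e+01,
       -4.88344661e-02,  1.86728704e-02,  9.07474373e-05]), 'eef_pos': array([165.3112825 , 602.31702049, 180.64084158]), 'tcp_rot': array([ 1.33509522e-01,  9.91047349e-01, -5.98282271e-04, -2.77171476e-05]), 'force': array([-0.19135572, -0.38288316, -0.18694529]), 'torque': array([-0.01200518, -0.00885349,  0.03296587]), 'gripper_force': 0.0, 'grip_width': 0.9999325294136465}
scene [[362.23, 0.0, 247.44], [0.0, 362.23, 191.8], [0.0, 0.0, 1.0]] [[0.4895, -0.6187, 0.6144, -20.5053], [-0.8718, -0.3623, 0.3298, -414.2858], [0.0186, -0.6971, -0.7168, 791.2055], [0.0, 0.0, 0.0, 1.0]]
top [[412.9, 0.0, 248.47], [0.0, 412.9, 186.63], [0.0, 0.0, 1.0]] [[-0.0762, -0.9692, 0.2343, 296.281], [-0.9971, 0.0737, -0.0192, -91.318], [0.0013, -0.2351, -0.972, 1205.2584], [0.0, 0.0, 0.0, 1.0]]
```

View pics/scene0b.png

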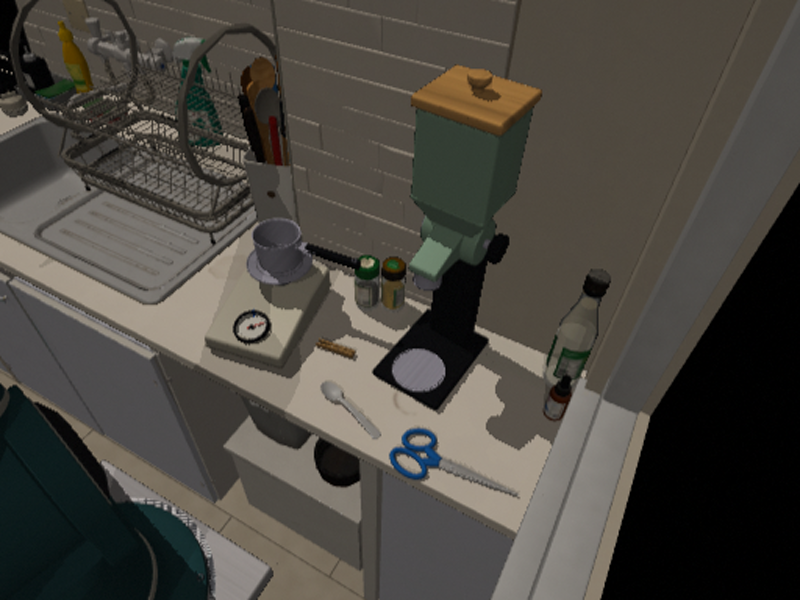

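View pics/top0b.png

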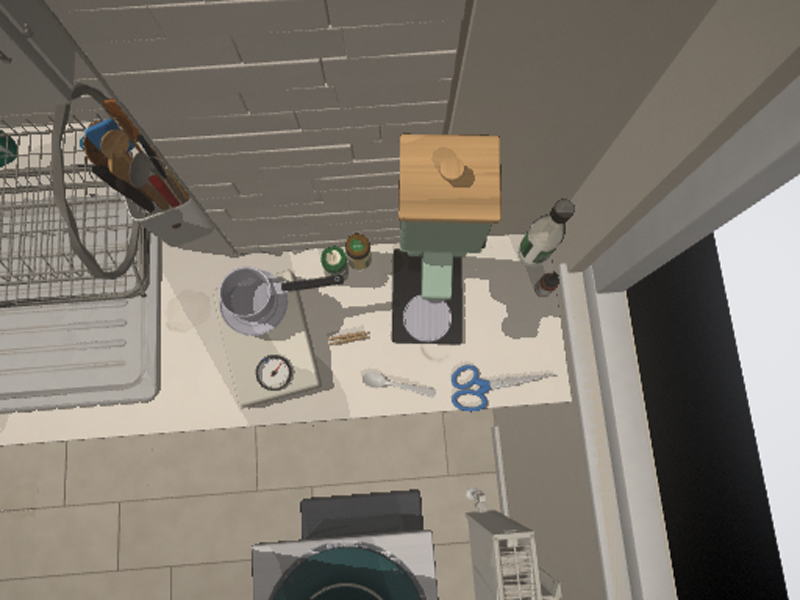

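The overview shows the scale at left with the ring near top-px (274,372) and the cup rim at (251,293). Its handle runs to (340,281), just over the green jar. The spout is near (437,297). Next I'll zoom in for measurements.

```bash
python3 - <<'E'
import cv2,numpy as np
t=cv2.imread("pics/top0.png");s=cv2.imread("pics/scene0.png")
def crop(im,u,v,w,h,k):
    c=cv2.resize(im[v:v+h,u:u+w],None,fx=k,fy=k,interpolation=cv2.INTER_CUBIC)
    for i in range(0,w,20): cv2.putText(c,str(u+i),(i*k,8),0,.3,(0,0,255));cv2.line(c,(i*k,10),(i*k,14),(0,0,255))
    for i in range(0,h,20): cv2.putText(c,str(v+i),(0,i*k+4),0,.3,(0,0,255))
    return c
a=crop(t,130,160,100,110,5)
a=cv2.copyMakeBorder(a,0,50,0,0,0)
b=crop(t,240,150,75,75,4)
b=cv2.copyMakeBorder(b,0,0,0,0,0)
b2=crop(s,230,150,75,75,4)
A=np.zeros((600,800,3),np.uint8);A[:550,:500]=a[:550];A[:300,500:]=b;A[300:,500:]=b2
cv2.imwrite("pics/c1.png",A)
cv2.imwrite("pics/c2.png",crop(s,125,130,130,110,6))
E
```

```text
(no output)
```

View pics/c1.png

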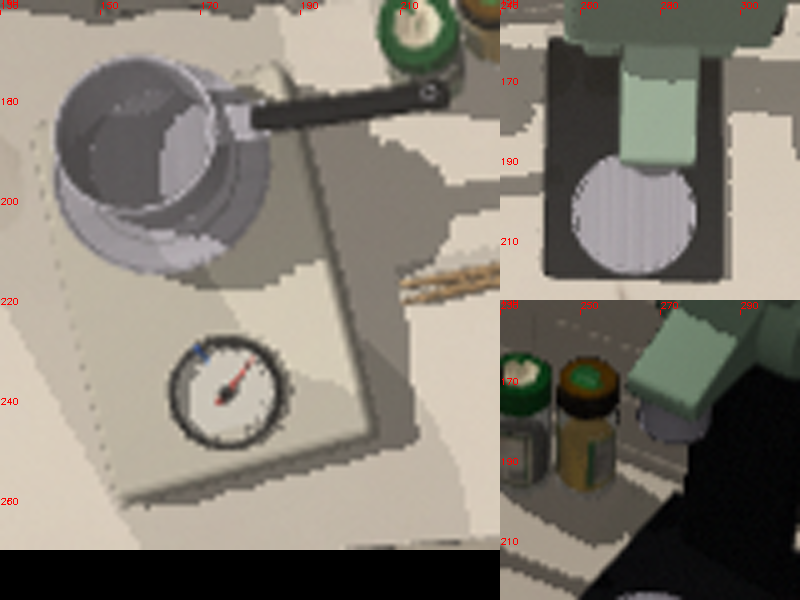

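View pics/c2.png

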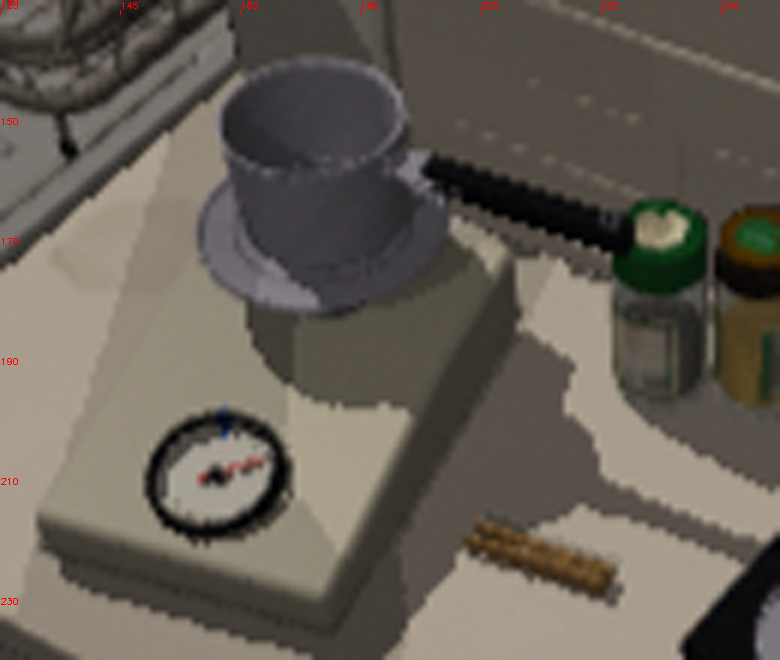

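The crops show these native pixels:
- **Ring centre:** about (175.3,238.1) in top and (161.1,209) in scene.
- **Dial marks:** the blue zero points up the slope and the red needle is clockwise of it.
- **Cup rim:** extents are clear in both views.
- **Handle:** ends at top (219,178).

Now I'll fit poses to these.

```bash
cat > h.py <<'E'
import numpy as np
from cell import cams
M={n:cams.camera_model(n) for n in("scene","top")}
def proj(n,P):
    T=np.linalg.inv(M[n]["cam_to_world"]);p=np.atleast_2d(P)@T[:3,:3].T+T[:3,3]
    q=p@np.array(M[n]["intrinsics"]).T;return q[:,:2]/q[:,2:]
def ray(n,uv,z):
    T=np.array(M[n]["cam_to_world"]);d=T[:3,:3]@np.linalg.inv(M[n]["intrinsics"])@[uv[0],uv[1],1]
    return T[:3,3]+d*(z-T[2,3])/d[2]
def Rz(a):return np.array([[np.cos(a),-np.sin(a),0],[np.sin(a),np.cos(a),0],[0,0,1]])
def circ(c,r,ex=(1,0,0),ey=(0,1,0)):
    t=np.linspace(0,2*np.pi,180)[:,None];return np.array(c)+r*np.cos(t)*np.array(ex)+r*np.sin(t)*np.array(ey)
S,C=np.sin(np.radians(14)),np.cos(np.radians(14))
UX=(C,0,S);N=np.array([-S,0,C]);F=np.array([-75,0,24+45*np.tan(np.radians(14))])
E
cat > fit.py <<'E'
from h import *
from scipy.optimize import least_squares
ct=lambda x,y:np.array([130+(x+.5)/5-.5,160+(y+.5)/5-.5])
cs=lambda x,y:np.array([125+(x+.5)/6-.5,130+(y+.5)/6-.5])
def ext(n,P):
    q=proj(n,P);return np.r_[q.min(0),q.max(0)]  # l,t,r,b
def place(p,P):return np.array(P)@Rz(p[2]).T+[p[0],p[1],0]
def rs(p):
    ring=place(p,np.vstack([circ(F+17*N,31.5,UX),circ(F+1*N,31.5,UX)]))
    pl=place(p,circ((45,0,95.5),60))
    a=ext("top",ring)-np.r_[ct(168,335),ct(289,450)]
    b=ext("scene",ring)-np.r_[cs(146,410),cs(292,543)]
    c=(ext("top",pl)-np.r_[ct(54,0),ct(270,274)])[[0,2,3]]
    d=(ext("scene",pl)-np.r_[cs(197,0),cs(450,312)])[[0,2,3]]
    return np.r_[a,b,c,d]
r=least_squares(rs,[450,200,.2]);print("scale",r.x,"res",np.round(r.fun,1));sp=r.x
print("ring_grip",place(sp,F+10*N),"platform",place(sp,[45,0,95]))
def rc(p):  # cup x,y,z,yaw
    rim=circ((p[0],p[1],p[2]+62),43.5)
    h=lambda v:np.array([p[0],p[1],p[2]])+Rz(p[3])@np.array(v)
    a=ext("top",rim)-np.r_[ct(54,55),ct(217,213)]
    b=ext("scene",rim)-np.r_[cs(219,55),cs(408,175)]
    t=proj("top",[h((-165,0,54))])[0]-ct(449,94)
    s=proj("top",[h((-62,0,60))])[0]-ct(252,116)
    u=proj("scene",[h((-165,0,54))])[0]-cs(634,230)
    return np.r_[a,b,t,s[1],u]
r=least_squares(rc,[500,200,95,0.2]);print("cup",r.x,"res",np.round(r.fun,1));c=r.x
print("handle",c[:3]+Rz(c[3])@[-110,0,52])
# dial angles
Q=place(sp,[F+14*N])[0]
def ang(n,uv,off):
    T=np.array(M[n]["cam_to_world"]);d=T[:3,:3]@np.linalg.inv(M[n]["intrinsics"])@[uv[0],uv[1],1]
    nw=Rz(sp[2])@N;o=Q+off*nw;P=T[:3,3]+d*((o-T[:3,3])@nw)/(d@nw);v=Rz(sp[2]).T@(P-o)
    return np.arctan2(-v[1],v@np.array(UX)),np.hypot(v[1],v@np.array(UX))
for n,a,b in(("top",ct(250,360),ct(202,351)),("scene",cs(262,461),cs(224,428))):print(n,"needle",ang(n,a,0),"zero",ang(n,b,0))
b=lambda x,y:np.array([240+(x-499.5)/4-.5,150+(y+.5)/4-.5]);f=lambda x,y:np.array([x,y])/1.5625
def rd(p):
    g=lambda n,v:proj(n,place(p,[v]))[0]
    return np.r_[g("top",(-118,66,14))-b(545,276),g("top",(-118,-66,14))-b(723,279),
     g("scene",(-118,66,14))-f(374,371),g("scene",(-118,-66,14))-f(436,405),g("scene",(66,-66,14))-f(488,343)]
r=least_squares(rd,[560,-50,0]);print("disp",r.x,np.round(r.fun,1));print("spout",place(r.x,[-70,0,225]))
print("spout proj",proj("scene",place(r.x,[-70,0,225])),"disc",proj("top",place(r.x,[-70,0,15])),b(634,214))
for nm,uv,z in(("green",f(333,258),106),("brown",f(357,243),105)):print(nm,ray("top",uv,z))
E
python3 fit.py
```

```text
scale [5.19670074e+02 1.16410333e+02 1.93827697e-01] res [ 0.5 -0.1 -0.4 -0.  -0.1 -0.5 -0.   0.4 -0.   0.4  0.1 -0.3  0.  -0.3]
ring_grip [443.70059585 101.49812814  44.92271739] platform [563.82741069 125.07806724  95.        ]
cup [568.42736736 126.25100197  96.44379601   1.64140053] res [-0.3 -0.6  0.5  0.2 -0.7 -0.1 -0.1 -0.   0.4 -0.5  0.  -0.2  0.6]
handle [576.18737886  16.52506054 148.44379601]
top needle (np.float64(0.8459879167208029), np.float64(21.880815688839768)) zero (np.float64(-0.2921607062436932), np.float64(27.605729199529513))
scene needle (np.float64(1.055084987883727), np.float64(20.991138681117963)) zero (np.float64(-0.274265966777549), np.float64(22.099586448894847))
disp [ 5.97419266e+02 -1.93596469e+02 -1.13960566e-01] [ 0.  -0.1  0.8  0.8 -2.  -1.2  0.1  2.1  1.7 -2.9]
spout [ 527.87332008 -185.63648478  225.        ]
spout proj [[273.38106994 179.64959192]] disc [[273.93887241 203.10343852]] [273.125 203.125]
green [629.89765815 -19.93679102 106.        ]
brown [654.84309948 -64.1991751  105.        ]
```

```bash
cat > plan.py <<'E'
from h import *
from cell import status
from scipy.spatial.transform import Rotation as R
def frame(z,y):
    z=np.array(z)/np.linalg.norm(z);y=np.array(y)-z*np.dot(y,z);y/=np.linalg.norm(y)
    return R.from_matrix(np.c_[np.cross(y,z),y,z])
def plan(pos,rot):
    s=status.observe();r=R.from_quat(s["tcp_rot"])
    print("t",round(s["time_s"],2),"tcp",np.round(s["eef_pos"],1),"q",np.round(s["joint_positions"],2),"grip",round(s["grip_width"],3))
    v=(r.inv()*rot).as_rotvec(degrees=True)/5
    print("turn units total (tool)",np.round(v,2))
    d=np.array(pos)-s["eef_pos"]
    print("shift units: in target frame",np.round(rot.inv().apply(d)/50,2)," in current frame",np.round(r.inv().apply(d)/50,2))
yaw=lambda a:[np.cos(np.radians(a)),np.sin(np.radians(a)),0]
SY=0.1938;ORG=np.array([519.7,116.4,0]);NW=Rz(SY)@N;FACE=ORG+Rz(SY)@F
E
python3 -c "
from plan import *
rot=frame(-NW,yaw(11.1+90+36))
plan(FACE+65*NW,rot);plan(FACE+5*NW,rot);print(FACE+5*NW)"
```

```text
t 0.1 tcp [165.3 602.4 180.7] q [-1.34  0.42 -0.01  1.61  0.    1.11 -0.05] grip 0.998
turn units total (tool) [  0.21  -2.94 -12.26]
shift units: in target frame [  4.01 -10.51   2.39]  in current frame [-7.78 -8.3   1.66]
t 0.1 tcp [165.3 602.4 180.7] q [-1.34  0.42 -0.01  1.61  0.    1.11 -0.05] grip 0.998
turn units total (tool) [  0.21  -2.94 -12.26]
shift units: in target frame [  4.01 -10.51   3.59]  in current frame [-8.04 -8.17  2.82]
[444.91707381 101.72285696  40.07123876]
```

carry_out(
  commands=[0.02,-0.23,-0.94,0,0,0,-1,0.02,-0.23,-0.94,0,0,0,-1,0.02,-0.23,-0.94,0,0,0,-1,0.02,-0.23,-0.94,0,0,0,-1,0.02,-0.23,-0.94,0,0,0,-1,0.02,-0.23,-0.94,0,0,0,-1,0.02,-0.23,-0.94,0,0,0,-1,0.02,-0.23,-0.94,0,0,0,-1],
)

```text
time_s: 1.1
eef_pos: [165.3, 602.5, 180.9]
tcp_rot: [-0.194, 0.978, -0.018, 0.077]
force: [0.7, 1.1, -0.4]
grip_width: 0.998
gripper_force: 0.0
```

carry_out(
  commands=[0.02,-0.23,-0.94,0,0,0,-1,0.02,-0.23,-0.94,0,0,0,-1,0.02,-0.23,-0.94,0,0,0,-1,0.02,-0.23,-0.94,0,0,0,-1,0.02,-0.23,-0.94,0,0,0,-1,0,0,0,0.3,-0.9,0.1,-1,0,0,0,0.3,-0.9,0.1,-1,0,0,0,0.3,-0.9,0.1,-1],
)

```text
time_s: 2.1
eef_pos: [234.4, 475.5, 176.8]
tcp_rot: [-0.388, 0.913, -0.027, 0.121]
force: [0.3, 0.2, 0.8]
grip_width: 1.0
gripper_force: 0.0
```

```bash
python3 -c "
from plan import *
rot=frame(-NW,yaw(11.1+90+36))
plan(FACE+65*NW,rot)"
```

```text
t 2.1 tcp [234.4 475.5 176.8] q [-1.22  0.18 -0.12  1.97  0.32  0.91  0.86] grip 1.0
turn units total (tool) [-0.07  0.02 -0.03]
shift units: in target frame [ 3.1  -7.78  2.1 ]  in current frame [ 3.08 -7.78  2.14]
```

carry_out(
  commands=[0,0,0,0.38,-0.97,0.2,-1,0,0,0,0.38,-0.97,0.2,-1,0,0,0,0.38,-0.97,0.2,-1,0,0,0,0.38,-0.97,0.2,-1,0,0,0,0.38,-0.97,0.2,-1,0,0,0,0.38,-0.97,0.3,-1,0,0,0,0.38,-0.97,0.3,-1,0,0,0,0.38,-0.97,0.3,-1],
)

```text
time_s: 3.1
eef_pos: [428.4, 100.5, 110.4]
tcp_rot: [-0.388, 0.913, -0.027, 0.122]
force: [0.4, 0.5, -0.5]
grip_width: 0.999
gripper_force: 0.0
```

```bash
python3 -c "
from plan import *
from cell import cams
import cv2
rot=frame(-NW,yaw(11.1+90+36))
plan(FACE+5*NW,rot)
f=cams.grab_frame('scene')[:,:,::-1];g=cams.grab_frame('top')[:,:,::-1]
k=lambda a:cv2.resize(a,(400,400),interpolation=cv2.INTER_CUBIC)
cv2.imwrite('pics/a1.png',np.hstack([k(f[110:260,100:250]),k(g[150:300,110:260])]))"
```

```text
t 3.1 tcp [428.4 100.5 110.4] q [-0.69  0.03  0.37  2.33  0.05  0.53  2.01] grip 0.999
turn units total (tool) [-0.07  0.04 -0.03]
shift units: in target frame [ 0.04 -0.02  1.44]  in current frame [ 0.05 -0.01  1.44]
```

View pics/a1.png

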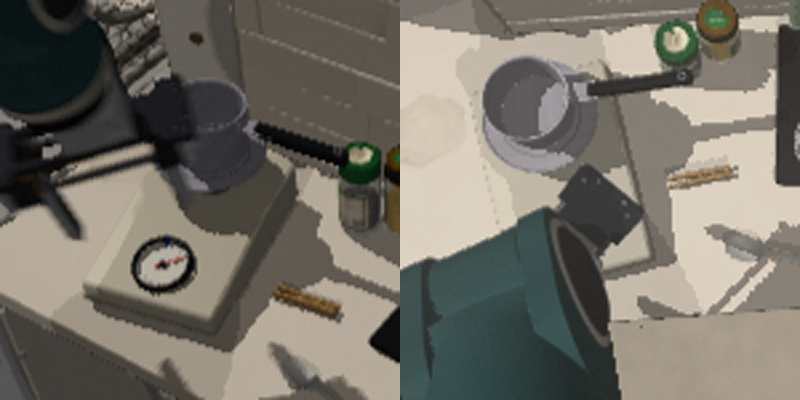

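The gripper hovers over the ring with its fingers astride and clear of the cup and platform. Descending.

carry_out(
  commands=[0,0,0,0.02,-0.01,0.4,-1,0,0,0,0.02,0,0.4,-1,0,0,0,0,0,0.3,-1,0,0,0,0,0,0.2,-1,0,0,0,0,0,0.14,-1,0,0,0,0,0,0,-1],
)

```text
time_s: 3.95
eef_pos: [444.2, 103.5, 40.2]
tcp_rot: [-0.388, 0.913, -0.027, 0.121]
force: [-0.5, 0.6, 0.2]
grip_width: 0.999
gripper_force: 0.0
```

```bash
python3 -c "
from plan import *
from cell import cams
import cv2
rot=frame(-NW,yaw(11.1+90+36))
plan(FACE+5*NW,rot)
f=cams.grab_frame('scene')[:,:,::-1]
cv2.imwrite('pics/a2.png',cv2.resize(f[150:250,110:230],(720,600),interpolation=cv2.INTER_CUBIC))"
```

```text
t 3.95 tcp [444.2 103.5  40.2] q [-0.62  0.22  0.32  2.35 -0.12  0.33  2.17] grip 0.999
turn units total (tool) [-0.06  0.02 -0.03]
shift units: in target frame [ 0.02 -0.03  0.  ]  in current frame [ 0.02 -0.03  0.  ]
```

View pics/a2.png

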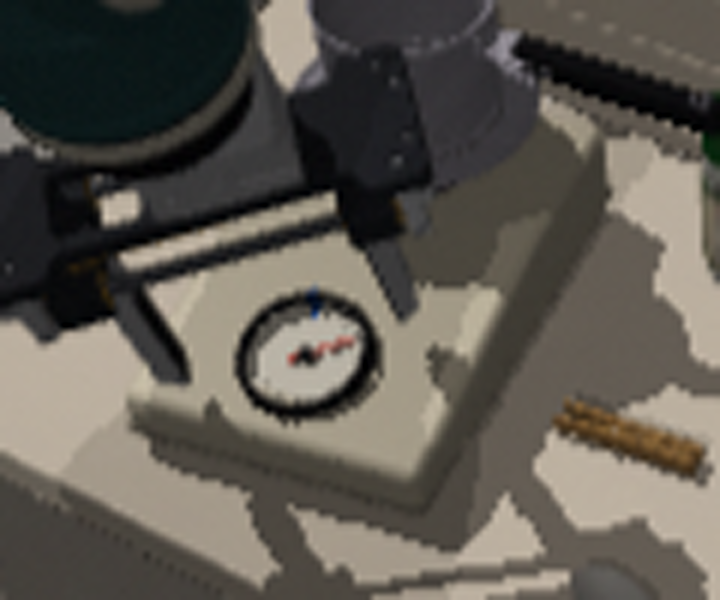

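The fingers straddle the ring; its centre is at crop px (308,355), between the tips at (175,378) and (405,315). Closing.

carry_out(
  commands=[0,0,0,0,-0.03,0,-0.2,0,0,0,0,0,0,0,0,0,0,0,0,0,0.4,0,0,0,0,0,0,0.6,0,0,0,0,0,0,0.6,0,0,0,0,0,0,0.6],
  grip_force=20,
)

```text
time_s: 4.75
eef_pos: [445.4, 102.5, 40.6]
tcp_rot: [-0.388, 0.913, -0.027, 0.121]
force: [0.3, -0.5, -0.1]
grip_width: 0.398
gripper_force: 0.0
```

```bash
cat > dial.py <<'E'
from h import *
import cv2
ORG=np.array([519.7,116.4,0]);RW=Rz(0.1938)
def pt(n,u,v,off):
    T=np.array(M[n]["cam_to_world"]);d=T[:3,:3]@np.linalg.inv(M[n]["intrinsics"])@[u,v,1]
    nw=RW@N;o=ORG+RW@(F+off*N);P=T[:3,3]+d*((o-T[:3,3])@nw)/(d@nw);w=RW.T@(P-o)
    return w@np.array(UX),-w[1]
def meas(n,off=12.,f=None):
    f=(cams.grab_frame(n) if f is None else f).astype(float)
    c=proj(n,[ORG+RW@(F+off*N)])[0];V,U=np.mgrid[:384,:512]
    near=np.hypot(U-c[0],V-c[1])<12
    r,g,b=f[...,0],f[...,1],f[...,2]
    red=np.clip(r-np.maximum(g,b)-30,0,None)*near;blue=np.clip(b-np.maximum(r,g)-15,0,None)*near
    out={}
    for k,w in(("red",red),("blue",blue)):
        if w.sum()<30: continue
        cu,cv_=(U*w).sum()/w.sum(),(V*w).sum()/w.sum();a,bb=pt(n,cu,cv_,off);out[k]=(round(np.arctan2(bb,a),3),round(np.hypot(a,bb),1),round(cu,1),round(cv_,1),int((w>0).sum()))
    white=(f.min(2)>120)*near*(np.hypot(U-c[0],V-c[1])<9)
    out["whitec"]=np.round([(U*white).sum()/white.sum(),(V*white).sum()/white.sum()],1),np.round(c,1)
    return out
E
python3 - <<'E'
from dial import *
from plan import plan,frame,NW,yaw,FACE
for n in("scene","top"):
    f=cv2.imread(f"pics/{n}0.png")[:,:,::-1]
    for o in(8,12,16):print(n,o,meas(n,o,f))
print(meas("scene"))
plan(FACE+5*NW,frame(-NW,yaw(137.1)))
E
```

```text
scene 8 {'red': (np.float64(0.507), np.float64(7.0), np.float64(163.3), np.float64(207.4), 12), 'blue': (np.float64(-0.346), np.float64(23.8), np.float64(162.0), np.float64(201.4), 5), 'whitec': (array([160.6, 209.1]), array([161.2, 209. ]))}
scene 12 {'red': (np.float64(0.878), np.float64(6.9), np.float64(163.3), np.float64(207.4), 12), 'blue': (np.float64(-0.288), np.float64(21.6), np.float64(162.0), np.float64(201.4), 5), 'whitec': (array([160.6, 209.1]), array([160.8, 208.3]))}
scene 16 {'red': (np.float64(1.211), np.float64(7.7), np.float64(163.3), np.float64(207.4), 12), 'blue': (np.float64(-0.216), np.float64(19.3), np.float64(162.0), np.float64(201.4), 5), 'whitec': (array([160.7, 209.1]), array([160.4, 207.6]))}
top 8 {'red': (np.float64(0.699), np.float64(6.2), np.float64(176.4), np.float64(235.9), 12), 'blue': (np.float64(-0.364), np.float64(28.7), np.float64(169.4), np.float64(229.6), 5), 'whitec': (array([175.7, 238.3]), array([175.5, 237.9]))}
top 12 {'red': (np.float64(0.727), np.float64(6.8), np.float64(176.4), np.float64(235.9), 12), 'blue': (np.float64(-0.342), np.float64(28.8), np.float64(169.4), np.float64(229.6), 5), 'whitec': (array([175.7, 238.4]), array([175.3, 238.1]))}
top 16 {'red': (np.float64(0.75), np.float64(7.4), np.float64(176.4), np.float64(235.9), 12), 'blue': (np.float64(-0.32), np.float64(28.8), np.float64(169.4), np.float64(229.6), 5), 'whitec': (array([175.6, 238.6]), array([175.2, 238.2]))}
{'red': (np.float64(0.877), np.float64(7.7), np.float64(163.5), np.float64(207.3), 14), 'blue': (np.float64(-0.293), np.float64(21.8), np.float64(162.0), np.float64(201.4), 4), 'whitec': (array([160.4, 209.4]), array([160.8, 208.3]))}
t 4.8 tcp [445.4 102.5  40.6] q [-0.62  0.22  0.32  2.35 -0.12  0.33  2.18] grip 0.354
turn units total (tool) [-0.06  0.03 -0.03]
shift units: in target frame [ 0.02 -0.    0.01]  in current frame [ 0.02 -0.    0.01]
```

```bash
python3 -c "
from cell import cams
import cv2
f=cams.grab_frame('scene')[:,:,::-1]
cv2.imwrite('pics/a3.png',cv2.resize(f[150:250,110:230],(720,600),interpolation=cv2.INTER_CUBIC))"
```

```text
(no output)
```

View pics/a3.png

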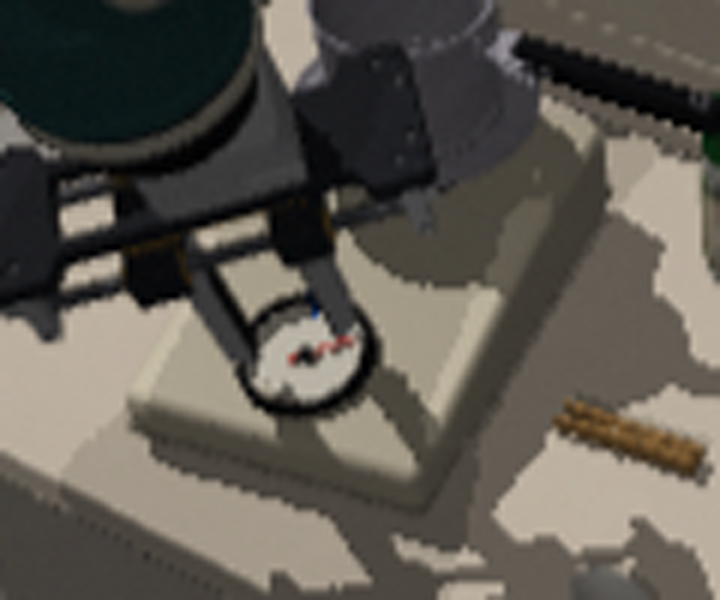

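The fingers are now over or inside the ring: right tip at crop (345,335), left at (255,360), opening 33 mm with no force. So the tips may be above the ring. I'll check this by projecting the tips.

```bash
python3 - <<'E'
from plan import *
s=status.observe();r=R.from_quat(s["tcp_rot"]);p=s["eef_pos"];print(p,s["grip_width"],s["force"],s["gripper_force"])
def cr(P):return np.round((proj("scene",P)-[110,150]+.5)*6,0).tolist()
p0=np.array([444.2,103.5,40.2])
for h in(0,-8,-15):  # along tool z back
    print(h,"open inner/outer +y,-y",cr([p0+r.apply([0,a,h]) for a in(47,59.5,-47,-59.5)]),"now",cr([p+r.apply([0,a*47*s["grip_width"]+np.sign(a)*e,h]) for a in(1,-1) for e in(0,12.5)]))
print("z axis",r.apply([0,0,1]),-NW, "face pts",cr([FACE,FACE+12*NW,FACE+17*NW]))
E
```

```text
[445.34579488 102.50649002  40.61071873] 0.31698902244753185 [-0.55431715  0.01112165 -0.27229733] 0.0
0 open inner/outer +y,-y [[207.0, 389.0], [180.0, 397.0], [408.0, 330.0], [434.0, 322.0]] now [[279.0, 368.0], [252.0, 375.0], [343.0, 349.0], [369.0, 341.0]]
-8 open inner/outer +y,-y [[202.0, 381.0], [174.0, 389.0], [404.0, 322.0], [430.0, 314.0]] now [[274.0, 359.0], [247.0, 367.0], [338.0, 341.0], [365.0, 333.0]]
-15 open inner/outer +y,-y [[197.0, 374.0], [169.0, 382.0], [400.0, 314.0], [427.0, 306.0]] now [[270.0, 352.0], [243.0, 360.0], [334.0, 333.0], [361.0, 325.0]]
z axis [ 0.24289107  0.04448595 -0.96903298] [ 0.23739299  0.04659153 -0.97029573] face pts [[315.0, 365.0], [308.0, 353.0], [305.0, 348.0]]
```

carry_out(
  commands=[0,0,0,0,0,-0.3,-1,0,0,0,0,0,0,-1,0,0,0,0,0,0,-1,0,0,0,0,0,0,-1,0,0,0,0,0,0,-1,0,0,0,0,0,0,-1,0,0,0,0,0,0,-1],
)

```text
time_s: 5.72
eef_pos: [441.7, 101.8, 55.1]
tcp_rot: [-0.388, 0.913, -0.027, 0.121]
force: [0.4, -0.0, 0.1]
grip_width: 0.99
gripper_force: 0.0
```

carry_out(
  commands=[0,0,0,0,0,0.15,-1,0,0,0,0,0,0.15,-1,0,0,0,0,0,0.06,-1,0,0,0,0,0,0,-1],
)

```text
time_s: 6.22
eef_pos: [446.0, 102.5, 37.4]
tcp_rot: [-0.388, 0.913, -0.027, 0.121]
force: [-0.0, 0.0, -0.6]
grip_width: 1.001
gripper_force: 0.0
```

carry_out(
  commands=[0,0,0,0,0,0.06,-1,0,0,0,0,0,0,-1],
)

```text
time_s: 6.48
eef_pos: [446.8, 102.8, 34.7]
tcp_rot: [-0.388, 0.913, -0.027, 0.121]
force: [-0.6, 0.4, -0.4]
grip_width: 1.001
gripper_force: 0.0
```

carry_out(
  commands=[0,0,0,0,0,0.06,-1,0,0,0,0,0,0,-1],
)

```text
time_s: 6.72
eef_pos: [447.5, 102.9, 31.8]
tcp_rot: [-0.388, 0.913, -0.027, 0.121]
force: [0.7, 0.5, -0.5]
grip_width: 1.002
gripper_force: 0.0
```

carry_out(
  commands=[0,0,0,0,0,0.06,-1,0,0,0,0,0,0,-1],
)

```text
time_s: 6.98
eef_pos: [448.2, 103.0, 28.8]
tcp_rot: [-0.388, 0.913, -0.027, 0.121]
force: [-0.5, -0.8, 0.9]
grip_width: 0.997
gripper_force: 0.0
```

carry_out(
  commands=[0,0,0,0,0,0.06,-1,0,0,0,0,0,0,-1],
)

```text
time_s: 7.22
eef_pos: [449.0, 103.2, 25.9]
tcp_rot: [-0.388, 0.913, -0.027, 0.121]
force: [-0.1, -1.0, 0.3]
grip_width: 1.001
gripper_force: 0.0
```

carry_out(
  commands=[0,0,0,0,0,0.05,-1,0,0,0,0,0,0,-1],
)

```text
time_s: 7.48
eef_pos: [449.6, 103.2, 23.5]
tcp_rot: [-0.388, 0.913, -0.027, 0.121]
force: [0.7, -0.5, 0.0]
grip_width: 0.998
gripper_force: 0.0
```

carry_out(
  commands=[0,0,0,0,0,0.05,-1,0,0,0,0,0,0,-1],
)

```text
time_s: 7.72
eef_pos: [450.3, 103.5, 21.4]
tcp_rot: [-0.388, 0.913, -0.027, 0.122]
force: [-4.5, -1.4, 14.4]
grip_width: 0.999
gripper_force: 7.0
```

```bash
python3 -c "
from cell import cams
import cv2,numpy as np
from plan import *
plan(FACE,frame(-NW,yaw(137.1)))
f=cams.grab_frame('scene')[:,:,::-1];g=cams.grab_frame('top')[:,:,::-1]
k=lambda a:cv2.resize(a,(400,600),interpolation=cv2.INTER_CUBIC)
cv2.imwrite('pics/a4.png',np.hstack([k(f[170:245,130:180]),k(g[170:275,140:210])]))"
```

```text
t 7.72 tcp [450.3 103.5  21.4] q [-0.58  0.28  0.29  2.35 -0.17  0.28  2.22] grip 0.999
turn units total (tool) [-0.06  0.03 -0.04]
shift units: in target frame [ 0.02  0.   -0.29]  in current frame [ 0.02 -0.   -0.29]
```

View pics/a4.png

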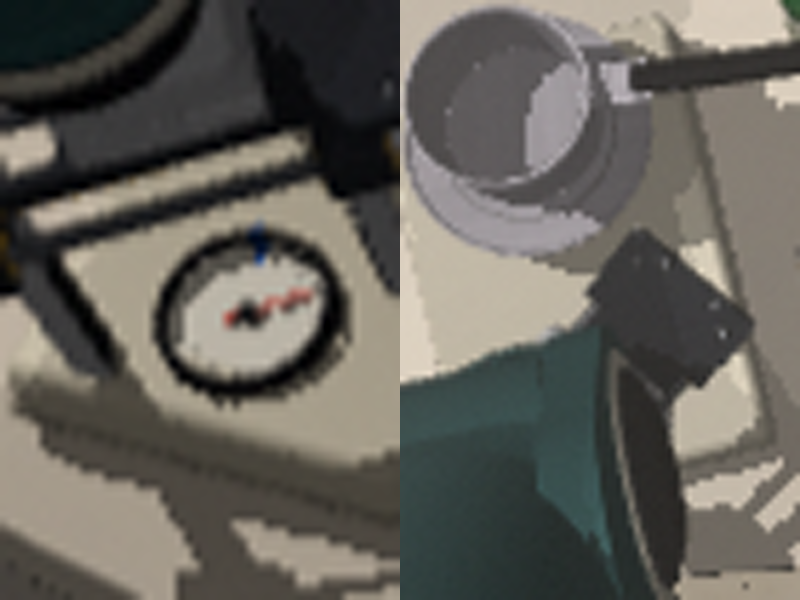

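Face contact came at reported z 21.4: the force is exactly along the face normal, and the tips really sit about 14 mm above the reported TCP. The view shows the fingers evenly either side of the ring, with ring edges at crop x 155 and 350. I'll back off a little and close.

carry_out(
  commands=[0,0,0,0.01,0,-0.08,-1,0,0,0,0,0,0,0,0,0,0,0,0,0,0.4,0,0,0,0,0,0,0.4,0,0,0,0,0,0,0.4,0,0,0,0,0,0,0.4],
  grip_force=20,
)

```text
time_s: 8.57
eef_pos: [448.9, 102.9, 25.0]
tcp_rot: [-0.388, 0.913, -0.027, 0.121]
force: [0.8, -0.8, -1.6]
grip_width: 0.647
gripper_force: 20.0
```

```bash
cat >> dial.py <<'E'
def needle(n,off,f):
    f=f.astype(float);c=proj(n,[ORG+RW@(F+off*N)])[0];V,U=np.mgrid[:384,:512];near=np.hypot(U-c[0],V-c[1])<11
    def an(w):
        q=np.array([pt(n,u,v,off) for u,v in zip(U[w>0],V[w>0])]);ww=w[w>0];m=(q*ww[:,None]).sum(0)/ww.sum();return q,ww,m
    q,w,m=an(np.clip(f[...,0]-np.maximum(f[...,1],f[...,2])-25,0,None)*near)
    e=np.linalg.eigh((q-m).T*w@(q-m))[1][:,1];e*=np.sign(e@m);b=an(np.clip(f[...,2]-np.maximum(f[...,0],f[...,1])-10,0,None)*near)
    return "needle PCA",round(np.arctan2(e[1],e[0]),3),"cent",np.round(m,1),"blue",np.round(b[2],1),round(np.arctan2(b[2][1],b[2][0]),3)
E
python3 - <<'E'
from dial import *
from cell import status
s=status.observe();print(s["grip_width"],s["gripper_force"],s["force"],s["eef_pos"])
for n in("scene","top"):
    for o in(8,12):print(n,o,needle(n,o,cv2.imread(f"pics/{n}0.png")[:,:,::-1]))
print(needle("scene",8,cams.grab_frame("scene")))
E
```

```text
0.6471581415427278 19.997639805078506 [ 0.79172555 -0.78310049 -1.56039641] [448.92169009 102.85294727  24.98682405]
scene 8 ('needle PCA', np.float64(0.908), 'cent', array([6.2, 3.8]), 'blue', array([23.6, -8.7]), np.float64(-0.354))
scene 12 ('needle PCA', np.float64(0.908), 'cent', array([4.5, 5.7]), 'blue', array([22.5, -7. ]), np.float64(-0.304))
top 8 ('needle PCA', np.float64(0.93), 'cent', array([5. , 4.4]), 'blue', array([23.8, -9.2]), np.float64(-0.369))
top 12 ('needle PCA', np.float64(0.93), 'cent', array([5.4, 4.9]), 'blue', array([24.1, -8.6]), np.float64(-0.344))
('needle PCA', np.float64(0.914), 'cent', array([6.1, 3.9]), 'blue', array([23.8, -8.8]), np.float64(-0.354))
```

Gripped at 61 mm with 20 N. The needle is at about 0.92 rad and zero at about −0.35, so I turn +1.27 rad, which is 14.5 units.

carry_out(
  commands=[0,0,0.9,0,0,0,0.4,0,0,0.9,0,0,0,0.4,0,0,0.9,0,0,0,0.4,0,0,0.9,0,0,0,0.4,0,0,0.9,0,0,0,0.4,0,0,0.9,0,0,0,0.4,0,0,0.9,0,0,0,0.4,0,0,0.9,0,0,0,0.4],
)

```text
time_s: 9.62
eef_pos: [448.7, 103.2, 25.0]
tcp_rot: [-0.086, 0.988, 0.012, 0.124]
force: [0.1, 2.8, -2.4]
grip_width: 0.645
gripper_force: 20.0
```

carry_out(
  commands=[0,0,0.9,0,0,0,0.4,0,0,0.9,0,0,0,0.4,0,0,0.9,0,0,0,0.4,0,0,0.9,0,0,0,0.4,0,0,0.9,0,0,0,0.4,0,0,0.9,0,0,0,0.4,0,0,0.9,0,0,0,0.4,0,0,0.9,0,0,0,0.4],
)

```text
time_s: 10.62
eef_pos: [448.8, 103.6, 25.0]
tcp_rot: [0.223, 0.967, 0.05, 0.114]
force: [0.4, 5.8, -2.3]
grip_width: 0.648
gripper_force: 20.0
```

```bash
python3 - <<'E'
from dial import *
from plan import *
f=cams.grab_frame("scene");cv2.imwrite("pics/g.png",f[:,:,::-1])
for o in(8,10):print(needle("scene",o,f))
print(status.observe()["force"]);plan(FACE,frame(-NW,yaw(137.1)))
E
```

```text
Traceback (most recent call last):
ValueError: not enough values to unpack (expected 2, got 0)

During handling of the above exception, another exception occurred:

Traceback (most recent call last):
  File "dial.py", line 26, in needle
    e=np.linalg.eigh((q-m).T*w@(q-m))[1][:,1];e*=np.sign(e@m);b=an(np.clip(f[...,2]-np.maximum(f[...,0],f[...,1])-10,0,None)*near)
      ~~~~~~~~~~~~~~^^^^^^^^^^^^^^^^^
numpy.linalg.LinAlgError: 0-dimensional array given. Array must be at least two-dimensional
```

The dial is hidden now. I'll release, retract and measure.

carry_out(
  commands=[0,0,0,0,0,0,0,0,0,0,0,0,0,-1,0,0,0,0,0,0,-1,0,0,0,0,0,0,-1,0,0,0,0,0,-0.5,-1,0,0,0,0,0,-0.8,-1,0,0,0,0,0,-0.8,-1,0,0,0,0,0,0,-1],
)

```text
time_s: 11.68
eef_pos: [426.7, 103.0, 118.1]
tcp_rot: [0.219, 0.967, 0.053, 0.115]
force: [0.2, 1.1, -0.5]
grip_width: 1.001
gripper_force: 0.0
```

```bash
python3 - <<'E'
from dial import *
from plan import *
f=cams.grab_frame("scene");cv2.imwrite("pics/g.png",f[:,:,::-1])
c=cv2.resize(f[185:230,140:185,::-1],(600,600),interpolation=cv2.INTER_CUBIC);cv2.imwrite("pics/a5.png",c)
plan(FACE,frame(-NW,yaw(137.1)))
for o in(8,10):print(needle("scene",o,f))
E
```

```text
t 11.72 tcp [426.2 102.8 116.9] q [-1.32 -0.    1.    2.34  0.06  0.55  0.77] grip 1.001
turn units total (tool) [  0.05   0.1  -14.38]
shift units: in target frame [ 0.07 -0.06  1.68]  in current frame [-0.03 -0.1   1.68]
('needle PCA', np.float64(0.903), 'cent', array([6. , 3.6]), 'blue', array([17. , 20.1]), np.float64(0.867))
('needle PCA', np.float64(0.903), 'cent', array([5.2, 4.5]), 'blue', array([16.2, 21. ]), np.float64(0.915))
```

View pics/a5.png

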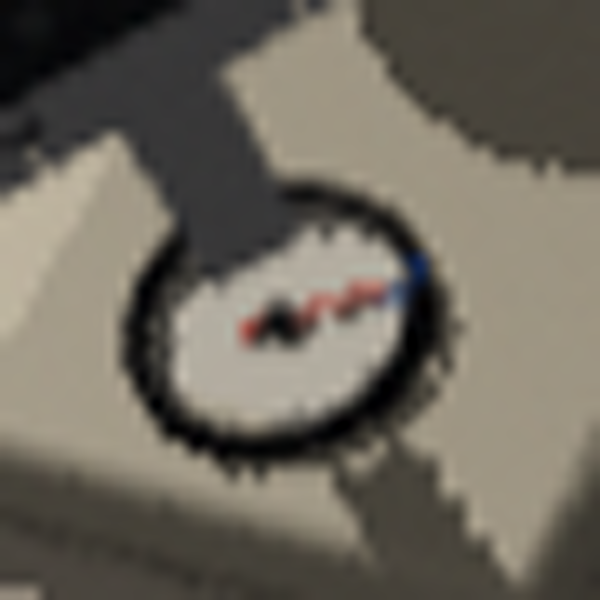

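The wedge at (410,275) lies right at the needle's tip line, and the numbers agree to about 0.02 rad, so taring is done. Next is the cup handle.

```bash
python3 -c "
from plan import *
plan([440,17,195],frame([0,0,-1],yaw(4)))"
```

```text
t 11.72 tcp [426.2 102.8 116.9] q [-1.32 -0.    1.    2.34  0.06  0.55  0.77] grip 1.001
turn units total (tool) [ 2.81  1.15 12.02]
shift units: in target frame [-1.73  0.16 -1.56]  in current frame [-1.3  -1.19 -1.53]
```

carry_out(
  commands=[0.23,0.1,1.0,0,0,-0.2,-1,0.23,0.1,1.0,0,0,-0.2,-1,0.23,0.1,1.0,0,0,-0.2,-1,0.23,0.1,1.0,0,0,-0.2,-1,0.23,0.1,1.0,0,0,-0.2,-1,0.23,0.1,1.0,0,0,-0.2,-1,0.23,0.1,1.0,0,0,-0.2,-1,0.23,0.1,1.0,0,0,-0.2,-1],
)

```text
time_s: 12.72
eef_pos: [411.4, 100.2, 194.1]
tcp_rot: [0.546, 0.837, 0.017, 0.038]
force: [0.1, 0.0, -0.1]
grip_width: 0.996
gripper_force: 0.0
```

carry_out(
  commands=[0.23,0.1,1.0,0,0,0,-1,0.23,0.1,1.0,0,0,0,-1,0.23,0.1,1.0,0,0,0,-1,0.23,0.1,1.0,0,0,0,-1,0,0,0,0,0,0,-1],
)

```text
time_s: 13.35
eef_pos: [412.0, 99.8, 193.8]
tcp_rot: [0.682, 0.731, -0.0, -0.001]
force: [0.1, 1.3, -0.2]
grip_width: 1.003
gripper_force: 0.0
```

```bash
python3 -c "
from plan import *
plan([576,16.5,195],frame([0,0,-1],yaw(4)))"
```

```text
t 13.35 tcp [412.   99.8 193.8] q [-1.24  0.03  0.96  2.09 -0.03  1.04 -0.2 ] grip 1.003
turn units total (tool) [-0.02 -0.01 -0.01]
shift units: in target frame [-1.89  3.16 -0.02]  in current frame [-1.89  3.16 -0.03]
```

carry_out(
  commands=[0,0,0,-0.48,0.3,0,-1,0,0,0,-0.47,0.3,0,-1,0,0,0,-0.47,0.4,0,-1,0,0,0,-0.47,0.4,0,-1,0,0,0,0,0.5,0,-1,0,0,0,0,0.5,0,-1,0,0,0,0,0.5,0,-1,0,0,0,0,0.26,0,-1],
)

```text
time_s: 14.35
eef_pos: [576.8, 16.5, 193.4]
tcp_rot: [0.682, 0.732, -0.0, -0.001]
force: [-0.2, 0.1, -0.1]
grip_width: 1.001
gripper_force: 0.0
```

```bash
python3 -c "
from plan import *
plan([576,16.5,118],frame([0,0,-1],yaw(4)))
import cv2
for n in('scene','top'):
  f=cams.grab_frame(n);cv2.imwrite('pics/h_%s.png'%n,f[:,:,::-1])
"
```

```text
t 14.35 tcp [576.8  16.5 193.4] q [-0.79  0.46  0.94  1.74 -0.4   1.15  0.35] grip 1.001
turn units total (tool) [-0.01 -0.02  0.01]
shift units: in target frame [ 0.   -0.02  1.51]  in current frame [-0.   -0.01  1.51]
```

carry_out(
  commands=[0,0,0,0,0,0.4,-1,0,0,0,0,0,0.4,-1,0,0,0,0,0,0.4,-1,0,0,0,0,0,0.3,-1,0,0,0,0,0,0,-1],
)

```text
time_s: 15.08
eef_pos: [575.5, 16.7, 118.7]
tcp_rot: [0.682, 0.731, -0.0, -0.001]
force: [-0.0, -0.6, 0.5]
grip_width: 1.003
gripper_force: 0.0
```

```bash
python3 - <<'E'
from plan import *
import cv2
plan([576,16.5,118],frame([0,0,-1],yaw(4)))
f=cams.grab_frame('scene')[:,:,::-1];g=cams.grab_frame('top')[:,:,::-1]
s=status.observe();p=s["eef_pos"];r=R.from_quat(s["tcp_rot"])
print("tips at +14 scene",((proj("scene",[p+[0,0,14]+r.apply([0,a,0]) for a in(47,-47)])-[150,125])*5).round().tolist(),s["force"])
cv2.imwrite('pics/a6.png',np.hstack([cv2.resize(f[125:225,150:250],(500,500),interpolation=cv2.INTER_CUBIC),cv2.resize(g[150:250,170:230],(300,500),interpolation=cv2.INTER_CUBIC)]))
E
```

```text
t 15.07 tcp [575.5  16.7 118.7] q [-0.74  0.54  0.88  1.82 -0.49  1.01  0.41] grip 1.003
turn units total (tool) [-0.02 -0.01 -0.01]
shift units: in target frame [-0.    0.01  0.01]  in current frame [-0.    0.01  0.01]
tips at +14 scene [[352.0, 159.0], [266.0, 263.0]] [ 0.95601305 -0.29478799  0.24384239]
```

carry_out(
  commands=[0,0,0,0,0,0,0,0,0,0,0,0,0,0.4,0,0,0,0,0,0,0.6,0,0,0,0,0,0,0.7,0,0,0,0,0,0,0.8,0,0,0,0,0,0,0.9,0,0,0,0,0,0,1,0,0,0,0,0,0,1],
  grip_force=60,
)

```text
time_s: 16.18
eef_pos: [576.1, 16.8, 119.8]
tcp_rot: [0.682, 0.731, 0.0, -0.001]
force: [-0.2, 0.6, 0.8]
grip_width: 0.185
gripper_force: 0.0
```

carry_out(
  commands=[0,0,0,0,0,0,1,0,0,0,0,0,0,1,0,0,0,0,0,0,1],
)

```text
time_s: 16.55
eef_pos: [576.1, 16.8, 119.8]
tcp_rot: [0.682, 0.731, 0.001, -0.001]
force: [-0.1, -1.0, -0.6]
grip_width: 0.141
gripper_force: 60.0
```

carry_out(
  commands=[0,0,0,0,0,-0.05,1,0,0,0,0,0,-0.1,1,0,0,0,0,0,-0.12,1,0,0,0,0,0,-0.12,1,0,0,0,0,0,-0.12,1,0,0,0,0,0,-0.12,1,0,0,0,0,0,-0.1,1,0,0,0,0,0,0,1],
)

```text
time_s: 17.55
eef_pos: [576.3, 16.7, 156.6]
tcp_rot: [0.682, 0.731, 0.001, -0.0]
force: [-0.4, -0.5, -1.6]
grip_width: 0.142
gripper_force: 60.0
```

```bash
cat > fin.py <<'E'
from plan import *
# cup held: in tool frame at grasp: cup axis rel. to TCP, cup yaw rel. to tool
SP=np.array([527.9,-184.5]);s0=np.array([576.1,16.8]);y0=np.radians(4.0);c0=np.array([568.4,126.3])
off=(Rz(-y0)@np.r_[c0-s0,0])
def target(yw,z): # tool-y yaw in deg
    o=Rz(np.radians(yw))@off;return np.r_[SP-o[:2],z],frame([0,0,-1],yaw(yw))
E
python3 -c "
from fin import *
print(status.observe()['force'],status.observe()['grip_width'])
for a in(-60,-80,-90):p,r=target(a,157);print(a,p);plan(p,r)"
```

```text
[-0.41121368 -0.47463519 -1.60357791] 0.14232189209326745
-60 [ 432.85750976 -239.42235473  157.        ]
t 17.55 tcp [576.3  16.7 156.6] q [-0.77  0.5   0.91  1.79 -0.44  1.08  0.38] grip 0.142
turn units total (tool) [-1.000e-02 -2.000e-02  1.279e+01]
shift units: in target frame [-5.05  3.   -0.01]  in current frame [-4.91 -3.22 -0.02]
-80 [ 419.80472162 -203.60368532  157.        ]
t 17.55 tcp [576.3  16.7 156.6] q [-0.77  0.5   0.91  1.79 -0.44  1.08  0.38] grip 0.142
turn units total (tool) [-1.000e-02 -2.000e-02  1.679e+01]
shift units: in target frame [-3.85  3.8  -0.01]  in current frame [-4.18 -3.43 -0.02]
-90 [ 418.12961165 -184.54290931  157.        ]
t 17.55 tcp [576.3  16.7 156.6] q [-0.77  0.5   0.91  1.79 -0.44  1.08  0.38] grip 0.142
turn units total (tool) [-1.000e-02 -2.000e-02  1.879e+01]
shift units: in target frame [-3.16  4.03 -0.01]  in current frame [-3.8  -3.43 -0.01]
```

carry_out(
  commands=[0,0,0,0,-0.2,0,1,0,0,0,0,-0.4,0,1,0,0,0,0,-0.5,0,1,0,0,0,0,-0.5,0,1,0,0,0,0,-0.5,0,1,0,0,0,0,-0.5,0,1,0,0,0,0,-0.4,0,1,0,0,0,0,-0.2,0,1],
)

```text
time_s: 18.55
eef_pos: [414.8, 5.8, 155.8]
tcp_rot: [0.682, 0.731, 0.001, -0.001]
force: [0.6, 0.1, -1.2]
grip_width: 0.14
gripper_force: 60.0
```

carry_out(
  commands=[0,0,0.4,0,0,0,1,0,0,0.7,0,0,0,1,0,0,0.8,0,0,0,1,0,0,0.8,0,0,0,1,0,0,0.8,0,0,0,1,0,0,0.8,0,0,0,1,0,0,0.8,0,0,0,1,0,0,0.8,0,0,0,1],
)

```text
time_s: 19.55
eef_pos: [416.7, 5.6, 156.2]
tcp_rot: [0.847, 0.532, 0.0, -0.001]
force: [0.8, 0.7, -1.5]
grip_width: 0.142
gripper_force: 60.0
```

carry_out(
  commands=[0,0,0.8,0,0,0,1,0,0,0.8,0,0,0,1,0,0,0.8,0,0,0,1,0,0,0.8,0,0,0,1,0,0,0.8,0,0,0,1,0,0,0.8,0,0,0,1,0,0,0.8,0,0,0,1,0,0,0.8,0,0,0,1],
)

```text
time_s: 20.55
eef_pos: [416.7, 5.6, 156.2]
tcp_rot: [0.961, 0.278, 0.0, -0.001]
force: [0.3, -0.9, -0.1]
grip_width: 0.142
gripper_force: 60.0
```

carry_out(
  commands=[0,0,0.8,0,0,0,1,0,0,0.8,0,0,0,1,0,0,0.8,0,0,0,1,0,0,0.8,0,0,0,1,0,0,0.8,0,0,0,1,0,0,0.5,0,0,0,1,0,0,0,0,0,0,1],
)

```text
time_s: 21.42
eef_pos: [416.6, 5.6, 156.2]
tcp_rot: [0.996, 0.086, -0.0, -0.001]
force: [0.7, 0.8, -1.3]
grip_width: 0.14
gripper_force: 60.0
```

```bash
python3 -c "
from fin import *
p,r=target(-80,155);plan(p,r)"
```

```text
t 21.43 tcp [416.6   5.6 156.2] q [-1.21  0.13  1.22  2.15 -0.16  0.95 -1.3 ] grip 0.14
turn units total (tool) [-0.01  0.   -0.02]
shift units: in target frame [-0.66  4.13  0.02]  in current frame [-0.66  4.13  0.02]
```

carry_out(
  commands=[0,0,0,-0.05,0.2,0,1,0,0,0,-0.06,0.4,0,1,0,0,0,-0.06,0.4,0,1,0,0,0,-0.06,0.4,0,1,0,0,0,-0.06,0.4,0,1,0,0,0,-0.06,0.2,0,1,0,0,0,0,0,0,1],
)

```text
time_s: 22.3
eef_pos: [416.3, -96.5, 156.1]
tcp_rot: [0.996, 0.086, -0.0, -0.001]
force: [0.5, 0.8, -1.4]
grip_width: 0.139
gripper_force: 60.0
```

```bash
python3 -c "
from fin import *
p,r=target(-80,155);plan(p,r)"
```

```text
t 22.3 tcp [416.3 -96.5 156.1] q [-0.94  0.19  1.21  2.13 -0.21  0.96 -1.  ] grip 0.139
turn units total (tool) [-0.02  0.   -0.02]
shift units: in target frame [-0.3   2.12  0.02]  in current frame [-0.3   2.12  0.02]
```

carry_out(
  commands=[0,0,0,-0.04,0.2,0.02,1,0,0,0,-0.04,0.3,0.02,1,0,0,0,-0.05,0.4,0.02,1,0,0,0,-0.05,0.4,0,1,0,0,0,-0.05,0.4,0,1,0,0,0,-0.04,0.3,0,1,0,0,0,-0.03,0.12,0,1,0,0,0,0,0,0,1],
)

```text
time_s: 23.3
eef_pos: [420.0, -202.9, 152.9]
tcp_rot: [0.996, 0.087, -0.0, -0.001]
force: [-0.1, 0.7, -1.1]
grip_width: 0.143
gripper_force: 60.0
```

```bash
python3 - <<'E'
from fin import *
import cv2
p,r=target(-80,155);plan(p,r);print(status.observe()["force"])
f=cams.grab_frame('scene')[:,:,::-1];g=cams.grab_frame('top')[:,:,::-1]
cv2.imwrite('pics/z_s.png',f);cv2.imwrite('pics/z_t.png',g)
a=cv2.resize(f[140:240,220:300],(480,600),interpolation=cv2.INTER_CUBIC)
b=cv2.resize(g[150:250,245:298],(318,600),interpolation=cv2.INTER_CUBIC)
for c,u,v in((a,220,140),(b,245,150)):
    for i in range(0,c.shape[1],60):cv2.putText(c,str(u+i//6),(i,8),0,.3,(0,0,255))
    for i in range(0,600,60):cv2.putText(c,str(v+i//6),(0,i+4),0,.3,(0,0,255))
cv2.imwrite('pics/a7.png',np.hstack([a,b]))
E
```

```text
t 23.3 tcp [ 420.  -202.9  152.9] q [-0.57  0.31  1.13  2.05 -0.34  0.98 -0.67] grip 0.143
turn units total (tool) [-0.02  0.   -0.01]
shift units: in target frame [-0.01  0.01 -0.04]  in current frame [-0.01  0.01 -0.04]
[-0.12418396  0.68832361 -1.1006768 ]
```

View pics/a7.png

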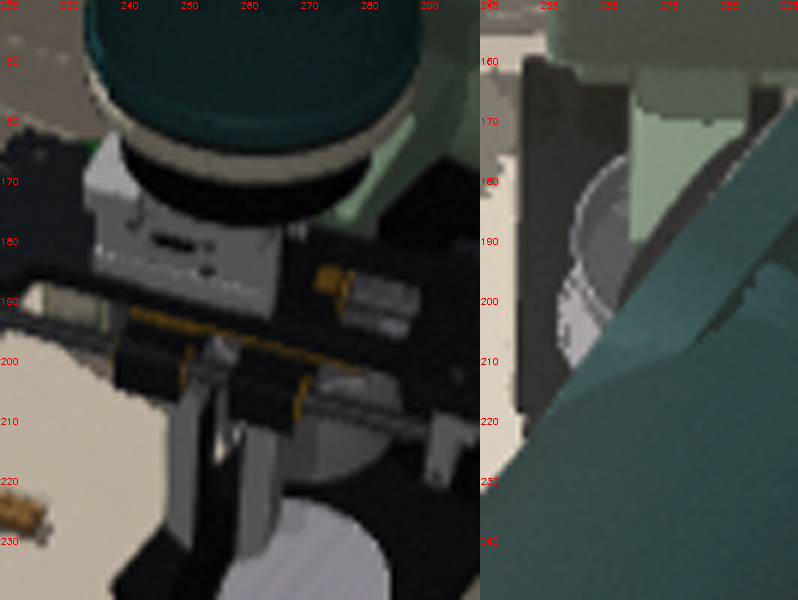

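The view shows the cup under the chute, with the rim's left edge at top-px (260,190) and the cup's lower edge at scene-px (273,220.8). The right edge is at scene u≈287. I'll check these against the predicted pose.

```bash
python3 - <<'E'
from fin import *
s=status.observe();o=Rz(np.radians(-80))@off;c=s["eef_pos"][:2]+o[:2];print("cup",c,"spout",SP)
lift=s["eef_pos"][2]-119.8
for dz in(0,-5,-10):
  z=96.4+lift+dz
  rim=circ((*c,z+62),43.5);bot=circ((*c,z),41)
  print(round(z+62,1),"top rim left u %.1f, top v %.1f"%(proj("top",rim)[:,0].min(),proj("top",rim)[:,1].min()),"scene bottom v %.1f at u %.1f"%(max(map(tuple,proj("scene",bot)[:,::-1]))),"right u rim %.1f bot %.1f"%(proj("scene",rim)[:,0].max(),proj("scene",bot)[:,0].max()))
e=circ((*c,96.4+lift+62),43.5);u=proj("top",e)
print("rim v at u=268:",sorted(u[np.abs(u[:,0]-268)<1][:,1].round(1))[:2])
# spout from chute front edge / disc in top
print("chute front-bottom mid (scene0 spout)",proj("scene",[[*SP,225]]),proj("top",[[*SP,15]]))
E
```

```text
cup [ 528.28905976 -183.16823577] spout [ 527.9 -184.5]
191.5 top rim left u 260.0, top v 172.7 scene bottom v 220.2 at u 271.1 right u rim 290.2 bot 286.6
186.5 top rim left u 259.9, top v 173.2 scene bottom v 221.5 at u 271.0 right u rim 290.0 bot 286.4
181.5 top rim left u 259.9, top v 173.7 scene bottom v 222.9 at u 270.9 right u rim 289.8 bot 286.2
rim v at u=268: [np.float64(174.6), np.float64(174.9)]
chute front-bottom mid (scene0 spout) [[272.93601097 179.46590048]] [[273.55276296 203.12336995]]
```

The predictions match within about 3 mm, with the rim about 34 mm below the spout. I'll raise 4 mm, settle and hand in.

carry_out(
  commands=[0,0,0,0,-0.02,-0.04,1,0,0,0,0,0,-0.04,1,0,0,0,0,0,0,1,0,0,0,0,0,0,1,0,0,0,0,0,0,1,0,0,0,0,0,0,1],
)

```text
time_s: 24.15
eef_pos: [419.9, -201.9, 156.9]
tcp_rot: [0.996, 0.087, -0.0, -0.001]
force: [0.0, -0.7, -1.7]
grip_width: 0.144
gripper_force: 60.0
```

```bash
python3 -c "
from cell import job,status
s=status.observe();print(s['time_s'],s['eef_pos'],s['force'],s['grip_width'])
print(job.hand_in())"
```

```text
24.15 [ 419.94970252 -201.90346244  156.94957268] [ 0.03625701 -0.72004153 -1.69465256] 0.14389223565815437
the job is handed in; nothing more can be done
None
```

I tared the scale with the cup on it (zero mark within about 0.04 rad of the needle in the camera image), and the gripper is holding the cup under the spout with its rim about 3 cm below; I handed the job in at 24 s, and no verdict was returned.

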